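# Seat the weld coupon and hold the loupe at focus over it

### The arm

A 6-joint arm with a two-finger parallel gripper is mounted at the origin on a cart in front of the work surface, level with it; the furniture and walls round the work are solid. World frame = base frame: x ahead of the robot, y to its left, z up, the work surface at z = 0. Lengths are in mm, angles in degrees, forces in N, time in s.
With the tool pointing down it reaches from about 375 to 900 mm from the base axis. Payload 3.1 kg.
Tool frame: the origin (TCP) lies at the very end of the fingers, on their centre line; the grasp point (between the pads) lies 19 mm behind it; z points along the fingers, y is the direction in which the jaws open and shut (so a half turn about z gives the same grasp; the last joint's range is limited). The gripper opens to 87 mm and grips with 3 to 60 N. Pads are 19 mm wide; open, the fingers measure 117 mm over their backs; the gripper's body (75 mm by 190 mm) begins 51 mm behind the grasp point.
Start: joints at [-10.227, 30.224, 82.088, -0, 67.689, -10.227], TCP at [624.977, 0.034, 222.548] pointing down, gripper open.
Joint ranges: [-176.69, 176.69], [-43.24, 126.21], [12.49, 139.97], [-82, 262], [0, 151.66], [-163.58, 163.58]. Speed limits (degrees/s): [159.86, 159.86, 180, 180, 180, 180].

### API

Orientations are given as a 3x3 rotation matrix whose columns are the frame's x, y, z axes.
In Python, from station import manip gives the robot as it stands.
- The arm moves only by the shell command python3 -m handwheel 'ROWS' [OPENING] [FORCE]. ROWS is JSON, a list of rows, each a list of 2 entries, a list of its own where there are three numbers: the shift along the tool's x, y, z in cm, then the turn about the tool's z in degrees. A call has 1 to 5 rows; each row is the pose to reach, as a shift and turn from the pose commanded when the call began, along the tool's axes at that moment; what a row does not reach only later rows make up. A row lasts 1/8 s, in which the tool goes at most 62.5 mm and 10.7 degrees, less where a joint would pass 70% of its speed; a pose out of reach is approached as far as the arm can. A call with a gripper value outside its range is refused whole. OPENING is the opening, from 0 (shut) to 1 (fully open), set as the call begins (- or left out, the last holds). The fingers move at their own pace and stop on an object; FORCE is the grip in N (left out, the last holds). Time passes only in rows, so rows that repeat a pose let the fingers close. It gives the time, the measured TCP pose, the force and the opening at its end, in the units of the state.
- manip.get_obs(): the state, without advancing time (a new reading comes with each control period).
- manip.snapshot(name): name is "scene" or "side" or "wrist"; returns a dict with "pixels" (480x640x3 uint8, blue, green, red), "fov_y" (degrees; the focal length in pixels is half the picture's height over the tangent of half this angle, whatever the lens; pixels are square), "cx", "cy" (the principal point, pixels), "R" (3x3) and "t" (3): a world point X has camera coordinates R X + t. Camera axes: x right, y down, z forward; pixel columns grow to the right and rows downward; lengths in mm; the calibration is good to about 2 mm. A picture is of the moment at which its call begins. There is no depth.
- manip.finish_job(): hands the job in, once; it reports no verdict.
Trained networks look in the newest picture that a camera, given by its name, has taken for a name from the list of things; names that differ only in an ending like _2 or _b are one class to them, and where a whole thing is asked for, a point or a joint stands for the part that bears it (a point fixed in the world has none). Each returns a list of dicts, best first, with "confidence" (0 to 1); they miss things now and then, are a little off and sometimes report something else, mostly with a low value. They report only what shows in the picture. A call takes as long as a camera call.
- manip.boxes_of(target, camera): "bbox" ([centre column, centre row, width, height] in pixels, round what is visible of it).
- manip.regions_of(target, camera): "region" (480x640 bool, what is visible of it) and "bbox" ([centre column, centre row, width, height] in pixels, round what is visible of it).
The state is a dict: "time_s": time; "joint_pos": joint angles; "joint_velocities": joint speeds; "joint_efforts": joint torques, N m; "eef_pos": TCP position; "eef_rot": TCP orientation; "wrist_force": force on the tool from outside, world axes, zero at the start; "moment": the same for the moment, N m; "opening": finger opening in mm.
Only numpy, scipy, OpenCV 4.12 (cv2) and the standard library are available. Lean on these libraries where they do the work, as an engineer would, in place of code of your own. Each camera call takes 0.05 s, during which the arm holds its last target.

### The job

Slide the flat weld coupon along the table into the slot of the holder until it is fully home against the end stop, and let go of it. Then pick up the loupe and finish while holding it, still and level, over the middle of the coupon's weld bead, with the lens at the height that the pointer on the holder's post marks; keep holding it there and do not rest it on anything. Leave the flange, the bracket and the gauge where they lie.

Things in the scene. Friction and masses are not known exactly. Their poses are not given: they have to be found in the camera images.
- coupon: Weld coupon: plain flat steel slab, 44 mm wide (its x), 110 mm long (its y), 8 mm thick, about 0.25 kg, flat and loose on the table, with one raised weld bead (about 65 mm long, 2 mm high) along the middle of its top. Origin: centre of its underside. Either end may go first. Can be gripped across its width at the end that stays outside the holder.
- coupon_weld (a point): Middle of the weld bead, on top of the bead, over the coupon's centre, 10 mm above its underside.
- holder: Grey painted steel holder fixed to the table: two lipped rails along its y, end stop at -y, open flared mouth at +y; the table is the slot's floor, the coupon slides in flat towards -y. Origin: on the table, where the coupon's origin lies when home (stop face at y = -55 mm). Slot 47 mm wide, 10 mm high, straight from y = -55 mm to 0, flared to +21 mm; rails 16 mm high, flares 76 mm over all.
- holder_home (a point): Over the holder's origin, 8 mm above the table: centre of the coupon's top face when home. Then 55 mm of the coupon stick out beyond the straight slot, 34 mm beyond the flares. 34 mm gap between the lips on top.
- holder_post (a point): Top of the holder's upright steel post (10 mm thick), 152 mm above the table, at x = +52, y = -48 mm of the holder.
- focus_collar: Aluminium collar (22 mm across, 14 mm high) clamped on the holder's post, with a flat pointer 4 mm thick reaching 34 mm from the post axis towards the slot. Its height, 75 to 125 mm above the table, marks the focal height. Origin: on the post axis, at mid-thickness of the pointer: the middle of the lens belongs at this height.
- loupe: Loupe lying flat and loose, about 0.09 kg: round aluminium frame 56 mm across, 16 mm high, with a glass lens, and a straight grey handle 14 mm wide, 16 mm high along its -x to x = -128 mm (grey from -38 mm). Origin: under the lens centre, level with the underside; z up when level.
- loupe_lens (a point): Middle of the lens, 8 mm above the loupe's underside.
- loupe_grip (a point): A good place to grip the handle across its 14 mm width, 75 mm from the lens centre, 8 mm above the underside.
- flange: Bystander: loose turned flange ring, 60 mm across, 14 mm high. Origin: centre of its underside.
- bracket: Bystander: loose stamped L bracket, 22 x 34 x 28 mm. Origin: centre of its underside.
- gauge: Bystander: loose flat snap gauge plate, 36 x 110 x 8 mm, with open jaws at its ends (not the coupon). Origin: centre of its underside.

How it is judged (in metres and radians):
On the way:
1. the coupon is fully home in the holder and let go, while the loupe still lies on the table (y of coupon in the frame of holder between -0.006 and 0.004 m and x of coupon in the frame of holder between -0.004 and 0.004 m and height (world z) of coupon below 0.004 m and angle between the y axis of coupon and the y axis of holder, either way round below 0.07 rad and angle between coupon's own z axis and vertical below 0.05 rad and contact force between the fingers and coupon below 0.1 N and height (world z) of loupe_lens below 0.02 m), for 0.2 s.
At the end, for the whole second after the job is handed in: Coupon flat in the slot within 4 mm of the end stop, let go. The gripper alone holds the loupe, at rest: lens within 12 mm of the bead's middle seen from above, within 7 mm of the pointer's height, tilted under 0.14 rad (8 degrees). Flange, bracket and gauge moved under 20 mm (y of coupon in the frame of holder between -0.006 and 0.004 m and x of coupon in the frame of holder between -0.004 and 0.004 m and height (world z) of coupon below 0.004 m and angle between the y axis of coupon and the y axis of holder, either way round below 0.07 rad and angle between coupon's own z axis and vertical below 0.05 rad and horizontal distance between loupe_lens and coupon_weld below 0.012 m and z of loupe_lens in the frame of focus_collar between -0.007 and 0.007 m and angle between loupe's own z axis and vertical below 0.14 rad and linear speed of loupe below 0.02 m/s and angular speed of loupe below 0.2 rad/s and contact force between the fingers and loupe above 1 N and contact force between loupe and holder below 0.1 N and contact force between loupe and focus_collar below 0.1 N and contact force between each of loupe, the fingers and coupon below 0.1 N); the arm keeps its last pose, push and grip.
It fails at once if the flange is shifted by more than 20 mm (distance of flange from where it was at the start of the episode above 0.02 m).
It fails at once if the bracket is shifted by more than 20 mm (distance of bracket from where it was at the start of the episode above 0.02 m).
It fails at once if the gauge is shifted by more than 20 mm (distance of gauge from where it was at the start of the episode above 0.02 m).
It also fails if it takes over 67 s, if anything falls off the work surface, if the arm or the gripper's body presses on something with over 40 N, if the wrist force passes 120 N, or if a joint passes its speed limit or range.

## Working session

There is one attempt and no reset: what is moved stays moved. The work goes in short steps, Python scripts to look and compute and a shell command to move; the robot and the scene stay as the last step left them, time stands still between calls to the robot, and variables do not carry over. Pictures are saved under pics/ and viewed, and the job is handed in when it is done.

```bash
mkdir -p pics; ls; cat > h.py <<'E'
import numpy as np, cv2, pickle
from station import manip
def snap(c,fn=None):
    s=manip.snapshot(c); 
    if fn: cv2.imwrite('pics/'+fn+'.png',s['pixels'])
    return s
def K(s):
    f=240/np.tan(np.radians(s['fov_y'])/2); return f,s['cx'],s['cy']
def ray(s,u,v,z):
    f,cx,cy=K(s);R=np.array(s['R']);t=np.array(s['t'])
    d=R.T@np.array([(u-cx)/f,(v-cy)/f,1]);o=-R.T@t
    return o+d*(z-o[2])/d[2]
def proj(s,X):
    f,cx,cy=K(s);c=np.array(s['R'])@np.array(X,float)+np.array(s['t'])
    return np.array([cx+f*c[0]/c[2],cy+f*c[1]/c[2]])
E
python3 - <<'E'
from h import *
o=manip.get_obs();print(o['time_s'],o['eef_pos'],o['eef_rot'],o['opening'])
for c in ['scene','side','wrist']:
    s=snap(c,c+'0'); print(c,s['fov_y'],s['cx'],s['cy'],-np.array(s['R']).T@s['t'])
    pickle.dump(s,open(c+'0.pkl','wb'))
    for n in ['coupon','holder','focus_collar','loupe','flange','bracket','gauge']:
        for r in manip.boxes_of(n,c)[:2]:
            print(n,np.round(r['bbox'],1),round(r['confidence'],2))
E
```

```text
pics
0.0 [6.24264338e+02 1.54364161e-01 2.21564524e+02] [[ 6.31163502e-05  9.99997648e-01 -2.16785897e-03]
 [ 9.99999916e-01 -6.22383540e-05  4.05071223e-04]
 [ 4.04935346e-04 -2.16788435e-03 -9.99997568e-01]] 87.21181805493046
scene 50.34533300228661 312.6875418862837 239.5403493477486 [ 139.02023323 -844.73021404  943.42439197]
coupon [259.5 228.9  34.3  26.8] 0.67
holder [312.2 247.9  51.9  68.7] 0.57
holder [335.1 332.7  68.7  24.2] 0.15
loupe [336.6 329.8  69.9  21.4] 0.98
loupe [406.9 362.5  29.   26.4] 0.32
flange [406.1 362.3  28.   28.4] 0.56
bracket [328.  230.8  17.    5.7] 0.6
bracket [309.4 220.2  11.1  10.1] 0.52
gauge [274.1 189.7  25.4  22.2] 0.54
side 51.25005783780328 311.97874377610077 241.01479241605315 [ 761.14414165  590.26922467 1070.72099033]
coupon [365.9 326.4  43.1  48.3] 0.86
holder [311.5 262.2  51.4  49.8] 0.8
focus_collar [296.6 254.8  14.7   8.2] 0.43
flange [262.1 165.6  15.6  21.7] 0.57
bracket [303.8 329.4  12.6  14.1] 0.72
gauge [338.  398.3  35.7  50. ] 0.95
wrist 68.47516943551716 323.36984963821146 245.91687630440913 [624.07413975  71.77454687 385.76720072]
coupon [210.7  54.8  83.2 109.6] 0.98
coupon [289.6 237.3 111.6 111.1] 0.27
holder [292.6 238.3 115.  110. ] 0.78
focus_collar [324.  254.4  52.4  33.5] 0.79
loupe [211.7 382.6  40.8  11.4] 0.8
bracket [351.6  87.5  35.5  47.5] 0.92
```

View pics/scene0.png

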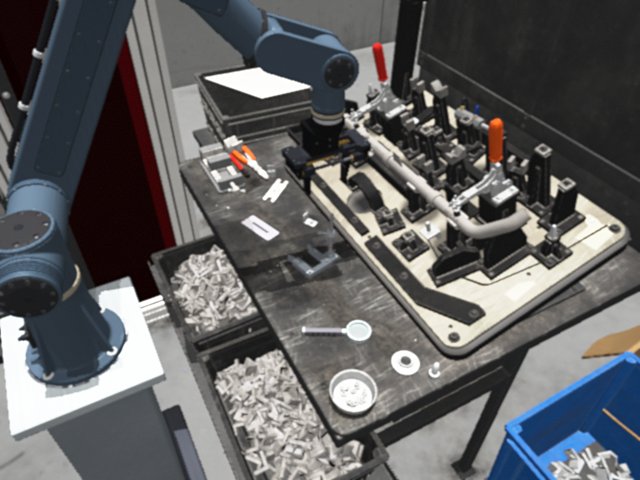

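View pics/side0.png

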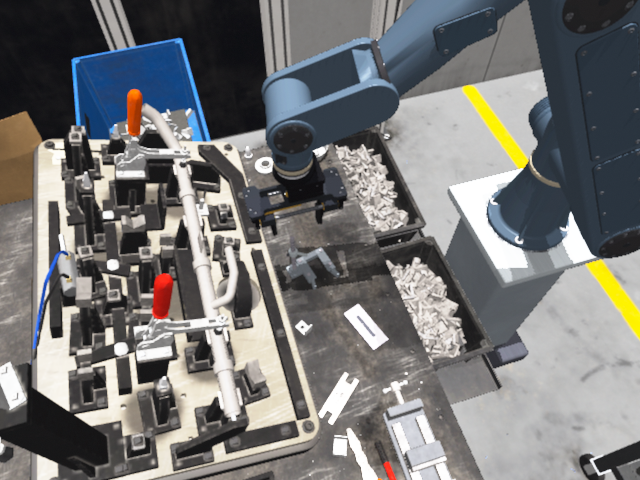

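View pics/wrist0.png

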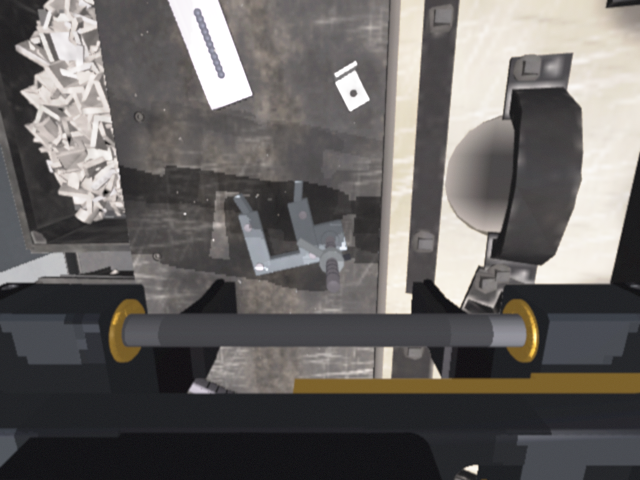

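```bash
python3 - <<'E'
from h import *
a=cv2.imread('pics/side0.png')[225:425,260:420]
cv2.imwrite('pics/zs.png',cv2.resize(a,None,fx=3.9,fy=3,interpolation=cv2.INTER_CUBIC)[:, :640] if 0 else cv2.resize(a,None,fx=3,fy=3,interpolation=cv2.INTER_CUBIC))
a=cv2.imread('pics/wrist0.png')[150:300,190:390]
cv2.imwrite('pics/zw.png',cv2.resize(a,None,fx=4,fy=4,interpolation=cv2.INTER_CUBIC))
a=cv2.imread('pics/scene0.png')[170:390,230:440]
cv2.imwrite('pics/zc.png',cv2.resize(a,None,fx=2.7,fy=2.7,interpolation=cv2.INTER_CUBIC))
E
```

```text
(no output)
```

View pics/zs.png

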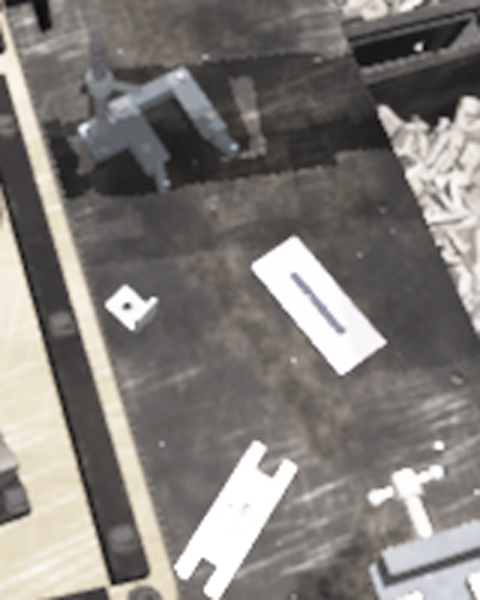

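View pics/zw.png

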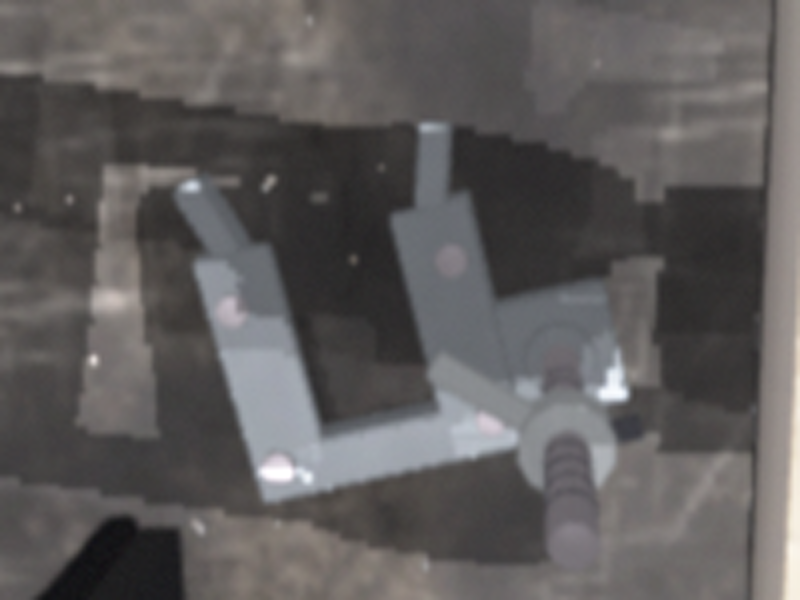

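View pics/zc.png

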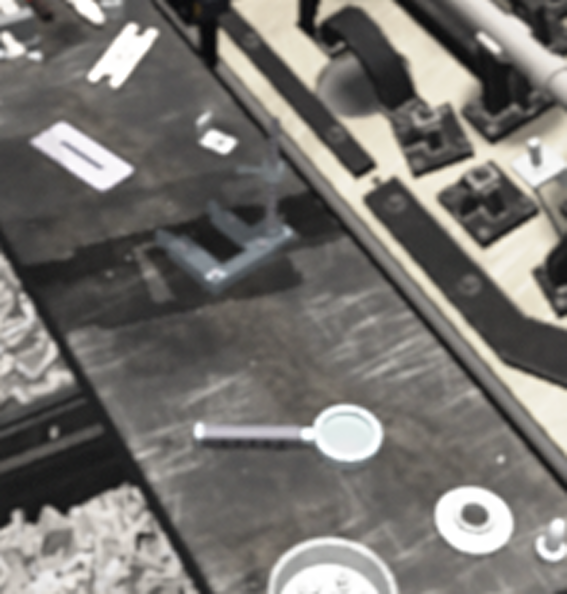

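```bash
python3 - <<'E'
from h import *
L=lambda c:pickle.load(open(c+'0.pkl','rb'))
w,sc,sd=L('wrist'),L('scene'),L('side')
P=np.array([[195,262],[270,243],[392,213],[470,192],[265,500],[320,435],[440,405]])/4+[190,150]
Q=np.array([ray(w,*p,16) for p in P]);print(np.round(Q[:,:2],1))
print('widths',np.linalg.norm(Q[0]-Q[3]),np.linalg.norm(Q[1]-Q[2]))
O=(Q[0]+Q[3]+Q[1]+Q[2])/4
yax=Q[0]-Q[4]; yax/=np.linalg.norm(yax); xax=Q[3]-Q[0]; xax/=np.linalg.norm(xax)
print('O',O,'angles',np.degrees(np.arctan2(*yax[[1,0]]))-90,np.degrees(np.arctan2(*xax[[1,0]])))
# coupon from side view (top z=8)
C=np.array([[295,236],[252,266],[345,375],[386,341]])/3+[260,225]
Qc=np.array([ray(sd,*p,8) for p in C]);print('coupon side',Qc[:,:2].round(1),Qc.mean(0)[:2])
d=Qc[2]+Qc[3]-Qc[0]-Qc[1];print('len',np.linalg.norm(d)/2,'ang',np.degrees(np.arctan2(d[1],d[0])))
C=np.array([[62,122],[32,140],[102,190],[133,163]])/2.7+[230,170]
Qs=np.array([ray(sc,*p,8) for p in C]);print('coupon scene',Qs[:,:2].round(1),Qs.mean(0)[:2])
d=Qs[2]+Qs[3]-Qs[0]-Qs[1];print('len',np.linalg.norm(d)/2,'ang',np.degrees(np.arctan2(d[1],d[0])))
print('wrist coupon corners',[ray(w,*p,8)[:2].round(1) for p in [(212,109),(252,96),(182,0)]], 'bead',[ray(w,*p,9)[:2].round(1) for p in [(197,10),(222,76)]])
# loupe scene
for n,p,z in [('lens',(348,434),12),('ring l',(313,434),10),('handle end',(197,432),12),('flange',(474,517),8)]:
    print(n,ray(sc,p[0]/2.7+230,p[1]/2.7+170,z)[:2].round(1))
# collar pointer
th=np.arctan2(yax[1],yax[0])-np.pi/2
R=np.array([[np.cos(th),-np.sin(th)],[np.sin(th),np.cos(th)]])
p=O[:2]+R@[52,-48];print('post',p)
for z in (0,75,85,95,105,115,125,152):
    print(z,'wrist',(proj(w,[*p,z])-[190,150])*4,'scene',(proj(sc,[*p,z])-[230,170])*2.7,'side',(proj(sd,[*p,z])-[260,225])*3)
E
```

```text
[[534.4   4.6]
 [554.6   9.7]
 [587.   17.6]
 [607.6  23.2]
 [549.7 -62.4]
 [565.7 -43.5]
 [598.8 -34.9]]
widths 75.52309322141882 33.434603996453106
O [570.91952809  13.76059391  16.        ] angles 12.84186076436194 14.259175102229309
coupon side [[511.4 111.8]
 [552.  126.3]
 [514.5 230.4]
 [475.5 214.2]] [513.35129893 170.69045552]
len 109.58732910265262 ang 109.53256833029744
coupon scene [[517.6 226.8]
 [478.4 214.1]
 [511.6 110. ]
 [556.5 132.8]] [516.00653591 170.91551337]
len 105.46736294425529 ang -69.98612513907405
wrist coupon corners [array([512.4, 111.4]), array([553.2, 123.5]), array([492.3, 206.7])] bead [array([505.8, 198.2]), array([525. , 141.6])]
lens [ 569.3 -265.4]
ring l [ 544.1 -250.6]
handle end [ 458.  -205.1]
flange [ 617.2 -379.5]
post [632.28738674 -21.48122677]
0 wrist [561.93727831 343.41524512] scene [270.89993375 238.46873081] side [101.3115226  139.52913514]
75 wrist [568.42285731 420.09078332] scene [273.27097956 181.46859941] side [97.69276214 91.24501118]
85 wrist [569.51296575 432.97855348] scene [273.60121617 173.52968482] side [97.18098863 84.41655824]
95 wrist [570.67203511 446.68161175] scene [273.93493595 165.50703471] side [96.6618572  77.48993058]
105 wrist [571.90682289 461.27984849] scene [274.27219429 157.39931726] side [96.13520801 70.46299561]
115 wrist [573.2249993  476.86394454] scene [274.61304777 149.20517224] side [95.60087659 63.33355858]
125 wrist [574.63530675 493.53725657] scene [274.95755419 140.92321028] side [95.05869359 56.0993602 ]
152 wrist [578.98679239 544.9825483 ] scene [275.90643423 118.11205795] side [93.55419921 36.02530627]
```

```bash
python3 -m handwheel '[[[3,-5,0],-8],[[6,-9,0],-17],[[6,-9,0],-17],[[6,-9,0],-17]]'; python3 - <<'E'
from h import *
o=manip.get_obs();print(o['time_s'],o['eef_pos'],o['eef_rot'],o['opening'])
s=snap('wrist','w1');pickle.dump(s,open('w1.pkl','wb'))
for n in ['coupon','holder','focus_collar','bracket','gauge']:
    for r in manip.boxes_of(n,'wrist')[:2]: print(n,np.round(r['bbox'],1),round(r['confidence'],2))
E
```

```text
time_s: 1.7
eef_pos: [536.1, 59.9, 223.1]
eef_rot: [[-0.292, 0.956, 0.002], [0.956, 0.292, -0.001], [-0.001, 0.002, -1.0]]
wrist_force: [0.1, 0.0, -0.0]
opening: 87.0
1.7 [536.10538938  59.88282001 223.11781743] [[-2.92055203e-01  9.56398496e-01  2.38209056e-03]
 [ 9.56400735e-01  2.92057147e-01 -5.06073197e-04]
 [-1.17971422e-03  2.13043185e-03 -9.99997035e-01]] 86.98934637149615
coupon [337.  104.8  44.2 117.9] 0.76
holder [359.7 312.6 107.6 133.5] 0.87
focus_collar [397.1 351.5  27.9   8.7] 0.56
bracket [449.4 185.8  28.1  27.9] 0.75
gauge [481.8  22.  102.6  44. ] 0.86
```

View pics/w1.png

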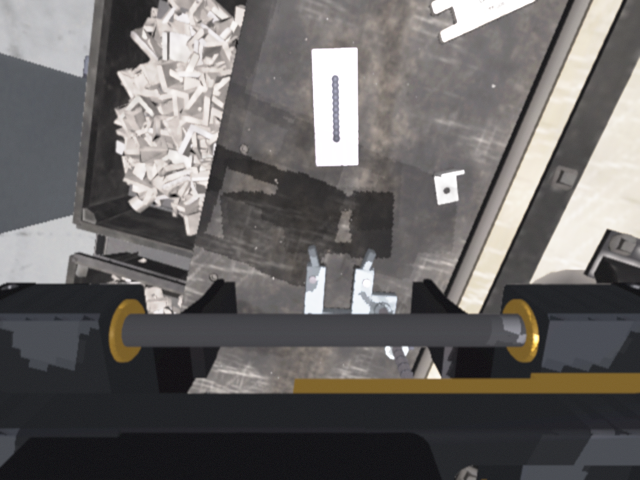

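```bash
cat >> h.py <<'E'
def coupon(s,seed,zt=8,thr=170):
    g=s['pixels'].min(2); m=(g>thr).astype(np.uint8); m=cv2.morphologyEx(m,cv2.MORPH_CLOSE,np.ones((13,13)))
    n,l=cv2.connectedComponents(m); k=l[seed[1],seed[0]]
    ys,xs=np.where(l==k)
    P=np.array([ray(s,u,v,zt)[:2] for u,v in zip(xs,ys)],np.float32)
    r=cv2.minAreaRect(P); b=cv2.boxPoints(r); e=[b[1]-b[0],b[2]-b[1]]; e=max(e,key=np.linalg.norm)
    if e[1]<0:e=-e
    return np.array(r[0]),sorted(r[1]),np.degrees(np.arctan2(-e[0],e[1]))
E
python3 - <<'E'
from h import *
s=pickle.load(open('w1.pkl','rb'))
c,sz,yaw=coupon(s,(325,100));print(c,sz,yaw)
Q=[ray(s,u,v,8)[:2] for u,v in [(312,49),(355,47),(359,164),(315,166)]];print(np.round(Q,1),np.mean(Q,0))
a=s['pixels'][230:330,270:430]; cv2.imwrite('pics/zw1.png',cv2.resize(a,None,fx=5,fy=5,interpolation=cv2.INTER_CUBIC))
for n,p in [('bracket',(447,190)),('gauge',(482,22)),('plate edge',(455,290)),('plate edge',(530,130))]: print(n,ray(s,*p,4)[:2].round())
E
```

```text
[514.8972168  170.00898743] [45.24336624145508, 111.26339721679688] 18.825005
[[477.  215. ]
 [516.1 228.8]
 [554.7 125.7]
 [511.3 110.3]] [514.77638892 169.95828536]
bracket [655. 128.]
gauge [626. 286.]
plate edge [708.  23.]
plate edge [713. 210.]
```

View pics/zw1.png

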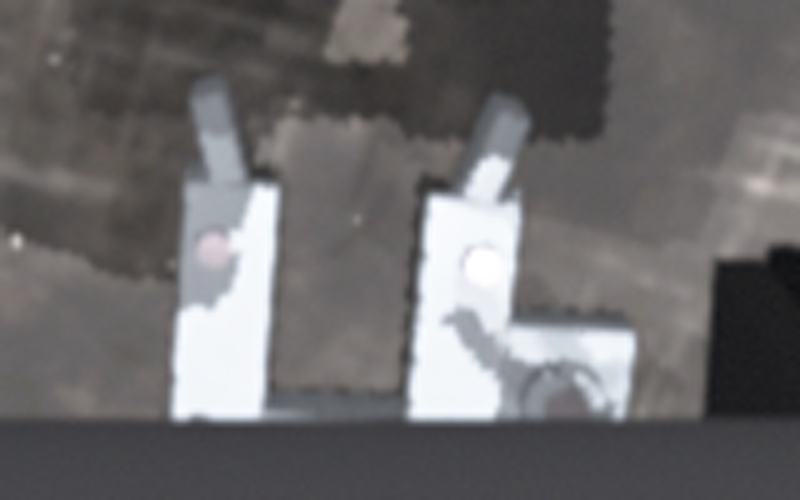

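```bash
python3 - <<'E'
from h import *
s=pickle.load(open('w1.pkl','rb'))
P=np.array([[188,180],[278,181],[427,193],[522,196],[172,415],[265,415],[408,415]])/5+[270,230]
Q=np.array([ray(s,*p,16) for p in P])[:,:2];print(Q.round(1),Q[:4].mean(0),np.linalg.norm(Q[3]-Q[0]))
f=lambda d:np.degrees(np.arctan2(-d[0],d[1]))
print(f(Q[0]-Q[4]),f(Q[1]-Q[5]),f(Q[2]-Q[6]),'x',f(Q[3]-Q[0])+90)
E
```

```text
[[534.5   4.9]
 [553.6  10.5]
 [586.   17.4]
 [606.4  22.9]
 [546.9 -50.7]
 [567.4 -44.5]
 [598.8 -34.9]] [570.09355429  13.9323132 ] 74.11786481547956
12.637701028561423 14.085148001786362 13.738251345312403 x 14.069051917810242
```

```bash
python3 -m handwheel '[[[5,0.4,4],-2],[[10,0.7,9],-2],[[15.5,1.1,14],-2],[[15.5,1.1,17],-2],[[15.5,1.1,17],-2]]'; python3 - <<'E'
from h import *
o=manip.get_obs();print(o['time_s'],o['eef_pos'],o['eef_rot'][:,0])
s=snap('scene');a=s['pixels'][110:260,160:360];cv2.imwrite('pics/s2.png',cv2.resize(a,None,fx=4,fy=4,interpolation=cv2.INTER_CUBIC))
E
```

```text
time_s: 2.62
eef_pos: [497.3, 211.8, 49.5]
eef_rot: [[-0.328, 0.945, -0.008], [0.945, 0.328, -0.002], [0.001, -0.008, -1.0]]
wrist_force: [1.1, -0.1, 0.8]
opening: 87.2
2.625 [497.33880345 211.76439154  49.45312094] [-0.32751017  0.94484709  0.0010337 ]
```

View pics/s2.png

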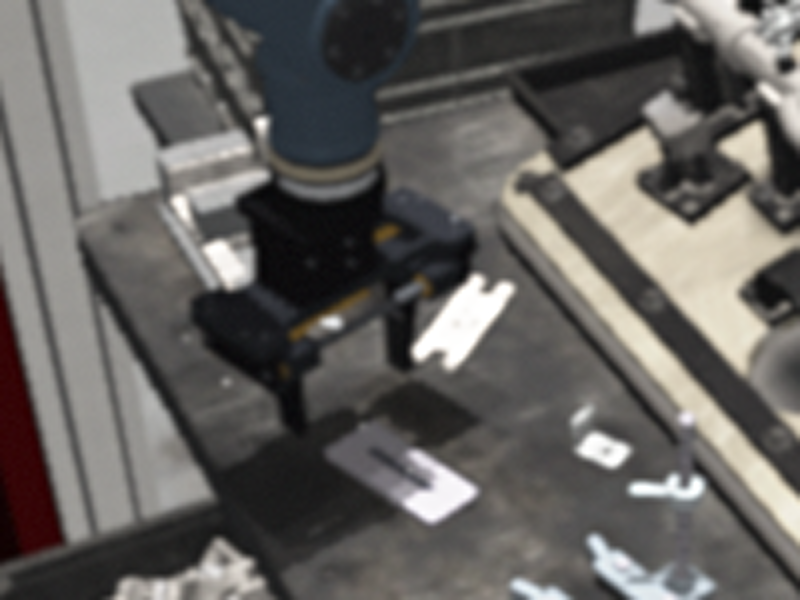

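```bash
python3 -m handwheel '[[[0,0.3,2.5],0],[[0,0.3,4.2],0],[[0,0.3,4.2],0],[[0,0.3,4.2],0]]'
```

```text
time_s: 3.18
eef_pos: [503.8, 212.1, 11.5]
eef_rot: [[-0.325, 0.946, 0.001], [0.946, 0.325, 0.0], [-0.0, 0.001, -1.0]]
wrist_force: [0.7, -0.1, -0.2]
opening: 87.0
```

```bash
python3 -m handwheel '[[[0,-0.3,0.85],0],[[0,-0.3,0.85],0],[[0,-0.3,0.85],0]]'; python3 -m handwheel '[[[0,0,0],0],[[0,0,0],0],[[0,0,0],0],[[0,0,0],0],[[0,0,0],0]]' 0.4 20; python3 -m handwheel '[[[0,0,0],0],[[0,0,0],0],[[0,0,0],0]]' 0.4 20
```

```text
time_s: 3.55
eef_pos: [500.1, 211.5, 2.1]
eef_rot: [[-0.326, 0.945, -0.0], [0.945, 0.326, -0.0], [0.0, -0.0, -1.0]]
wrist_force: [-0.2, -0.2, 0.3]
opening: 87.0
time_s: 4.18
eef_pos: [500.3, 211.5, 2.1]
eef_rot: [[-0.325, 0.946, 0.0], [0.946, 0.325, 0.0], [0.0, 0.0, -1.0]]
wrist_force: [1.7, 0.9, -0.1]
opening: 44.8
time_s: 4.55
eef_pos: [500.4, 211.6, 2.1]
eef_rot: [[-0.326, 0.946, 0.0], [0.946, 0.326, 0.0], [-0.0, 0.001, -1.0]]
wrist_force: [-0.0, 0.9, -0.7]
opening: 43.5
```

```bash
python3 -m handwheel '[[[-1,0.4,0],1.5],[[-2.5,0.8,0],3],[[-4,1.2,0],5.4],[[-6.0,1.6,0],5.4],[[-6.0,1.6,0],5.4]]';python3 -m handwheel '[[[0,0,0],0],[[0,0,0],0]]'; python3 - <<'E'
from h import *
o=manip.get_obs();print(o['time_s'],o['eef_pos'],o['eef_rot'][:,0],o['opening'])
for c,r in [('scene',(200,300,230,390)),('side',(225,375,270,430))]:
  s=snap(c);pickle.dump(s,open(c+'3.pkl','wb'));a=s['pixels'][r[0]:r[1],r[2]:r[3]];cv2.imwrite(f'pics/{c}3.png',cv2.resize(a,None,fx=4,fy=4,interpolation=cv2.INTER_CUBIC))
E
```

```text
time_s: 5.18
eef_pos: [537.2, 157.4, 2.1]
eef_rot: [[-0.233, 0.972, 0.003], [0.972, 0.233, -0.001], [-0.002, 0.003, -1.0]]
wrist_force: [1.1, -1.7, -0.9]
opening: 43.8
time_s: 5.42
eef_pos: [535.1, 159.9, 2.1]
eef_rot: [[-0.236, 0.972, 0.001], [0.972, 0.236, -0.0], [-0.0, 0.001, -1.0]]
wrist_force: [1.2, -0.9, -0.0]
opening: 43.6
5.425 [535.12516597 159.87355316   2.0612198 ] [-2.35671063e-01  9.71832793e-01 -4.14811263e-04] 43.5649139704852
```

View pics/scene3.png

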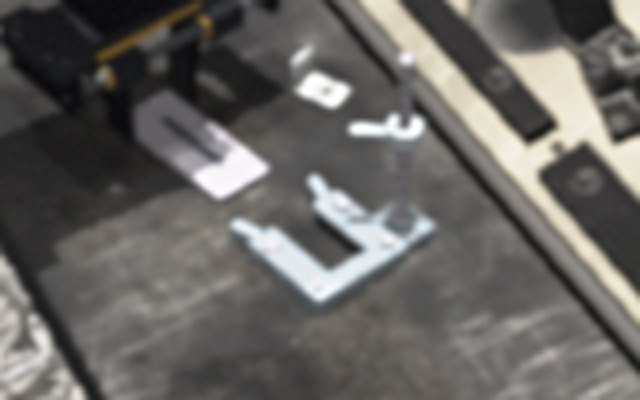

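View pics/side3.png

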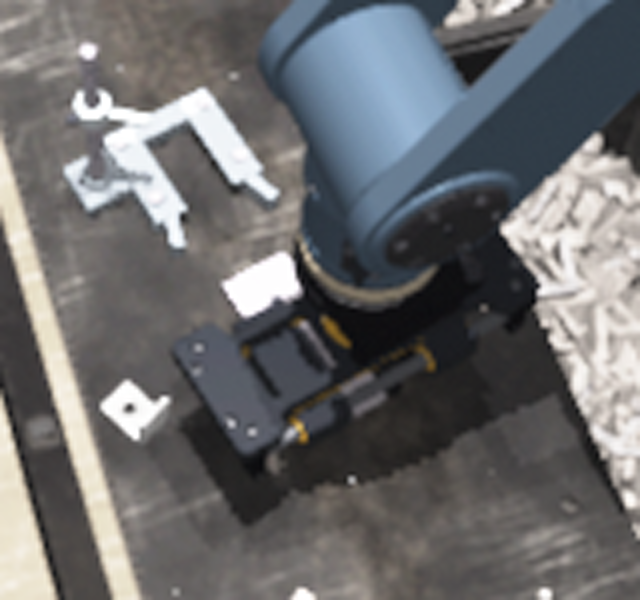

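```bash
python3 - <<'E'
from h import *
sc,sd=[pickle.load(open(c+'3.pkl','rb')) for c in('scene','side')]
def W(s,u,v,z):
    o=(230,200) if s is sc else (270,225)
    return ray(s,u/4+o[0],v/4+o[1],z)[:2]
O=np.array([570.5,13.9]);th=np.radians(13.6);R=np.array([[np.cos(th),np.sin(th)],[-np.sin(th),np.cos(th)]])
H=lambda p:(R@(p-O)).round(1)
for n,s,u,v,z in [('cf',sd,223,287,8),('cf',sd,290,252,8),('cf',sc,216,200,8),('cf',sc,270,168,8),
 ('flare-',sd,279,193,14),('flare+',sd,178,246,14),('flare-',sc,234,226,14),('flare+',sc,312,178,14),
 ('railend- outer',sd,237,182,16),('stop corner -',sd,203,88,16),('stop corner-',sc,320,300,16),('railend-',sc,244,240,16)]:
    print(n,'scene' if s is sc else 'side',H(W(s,u,v,z)))
p=O+R.T@[52,-48]
for z in (75,85,90,95,100,105,110,115,152):
    print(z,'scene',((proj(sc,[*p,z])-[230,200])*4).round(1),'side',((proj(sd,[*p,z])-[270,225])*4).round(1))
E
```

```text
cf side [22.1 54.4]
cf side [-24.7  54.8]
cf scene [-25.3  49.1]
cf scene [21.9 49.5]
flare- side [-38.6  19.7]
flare+ side [32.8 19.9]
flare- scene [-35.8  17.3]
flare+ scene [32.5 18.6]
railend- outer side [-20.1   1.1]
stop corner - side [-37.3 -68. ]
stop corner- scene [-38.5 -70.7]
railend- scene [-40.4   1.5]
75 scene [404.2 147.9] side [ 90.6 123. ]
85 scene [404.7 136.2] side [ 89.9 113.9]
90 scene [404.9 130.2] side [ 89.6 109.3]
95 scene [405.1 124.3] side [ 89.3 104.7]
100 scene [405.4 118.3] side [ 88.9 100. ]
105 scene [405.6 112.3] side [88.6 95.3]
110 scene [405.9 106.2] side [88.2 90.6]
115 scene [406.1 100.1] side [87.8 85.8]
152 scene [408.   54.1] side [85.1 49.4]
```

```bash
python3 -m handwheel '[[[-1.5,0,0],0],[[-3,0,0],0],[[-4.5,0,0],0],[[-5.5,0,0],0],[[-5.5,0,0],0]]'; python3 -m handwheel '[[[-0.7,0,0],0],[[-1.4,0,0],0],[[-2.1,0,0],0],[[-2.8,0,0],0],[[-2.8,0,0],0]]'
python3 - <<'E'
from h import *
for c,r in [('scene',(200,300,230,390))]:
  s=snap(c);pickle.dump(s,open(c+'4.pkl','wb'));a=s['pixels'][r[0]:r[1],r[2]:r[3]];cv2.imwrite(f'pics/{c}4.png',cv2.resize(a,None,fx=4,fy=4,interpolation=cv2.INTER_CUBIC))
E
```

```text
time_s: 6.15
eef_pos: [548.3, 104.6, 2.1]
eef_rot: [[-0.234, 0.972, 0.0], [0.972, 0.234, -0.001], [-0.001, 0.0, -1.0]]
wrist_force: [-0.0, -2.7, 0.3]
opening: 43.8
time_s: 6.78
eef_pos: [554.7, 78.2, 2.1]
eef_rot: [[-0.235, 0.972, 0.0], [0.972, 0.235, -0.001], [-0.001, 0.0, -1.0]]
wrist_force: [-1.0, -1.3, 0.9]
opening: 43.5
```

View pics/scene4.png

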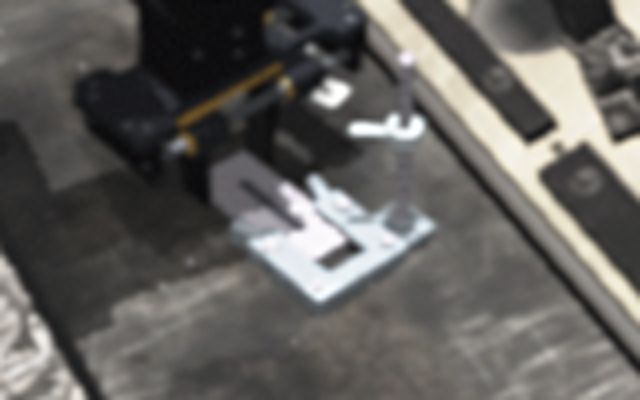

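```bash
python3 -m handwheel '[[[-0.6,0,0],0],[[-1.1,0,0],0],[[-1.6,0,0],0],[[-1.8,0,0],0],[[-1.8,0,0],0]]'; python3 -m handwheel '[[[-0.2,0,0],0],[[-0.4,0,0],0],[[-0.4,0,0],0]]'; python3 -m handwheel '[[[-0.1,0,0],0],[[-0.2,0,0],0],[[-0.2,0,0],0]]'
```

```text
time_s: 7.45
eef_pos: [558.7, 61.4, 2.0]
eef_rot: [[-0.235, 0.972, 0.0], [0.972, 0.235, -0.0], [-0.0, -0.0, -1.0]]
wrist_force: [-1.1, 1.6, 2.5]
opening: 43.5
time_s: 7.82
eef_pos: [559.5, 57.8, 2.1]
eef_rot: [[-0.235, 0.972, -0.0], [0.972, 0.235, -0.0], [-0.0, -0.0, -1.0]]
wrist_force: [-1.0, 1.1, 1.9]
opening: 43.6
time_s: 8.2
eef_pos: [559.7, 57.2, 2.1]
eef_rot: [[-0.234, 0.972, -0.001], [0.972, 0.234, 0.002], [0.002, -0.0, -1.0]]
wrist_force: [-0.2, 8.0, 2.0]
opening: 43.5
```

```bash
python3 -m handwheel '[[[-0.1,0,0],0],[[-0.15,0,0],0],[[-0.15,0,0],0]]';  python3 -m handwheel '[[[0.2,0,0],0],[[0.2,0,0],0]]'; python3 -m handwheel '[[[0,0,0],0],[[0,0,0],0],[[0,0,0],0],[[0,0,0],0],[[0,0,0],0]]' 1; python3 -m handwheel '[[[0,0,-2],0],[[0,0,-6],0],[[0,0,-12],0],[[0,0,-14],0],[[0,0,-14],0]]'; python3 - <<'E'
from h import *
for c,r in [('scene',(200,300,230,390)),('side',(225,375,270,430))]:
  s=snap(c);pickle.dump(s,open(c+'5.pkl','wb'));a=s['pixels'][r[0]:r[1],r[2]:r[3]];cv2.imwrite(f'pics/{c}5.png',cv2.resize(a,None,fx=4,fy=4,interpolation=cv2.INTER_CUBIC))
s=snap('wrist','w5');pickle.dump(s,open('w5.pkl','wb'))
E
```

```text
time_s: 8.57
eef_pos: [559.7, 57.1, 2.0]
eef_rot: [[-0.234, 0.972, -0.001], [0.972, 0.234, 0.003], [0.003, -0.0, -1.0]]
wrist_force: [-1.2, 12.5, 3.5]
opening: 43.7
time_s: 8.82
eef_pos: [559.7, 57.2, 2.0]
eef_rot: [[-0.235, 0.972, -0.0], [0.972, 0.235, 0.001], [0.001, -0.0, -1.0]]
wrist_force: [-1.2, 7.1, 2.9]
opening: 43.2
time_s: 9.45
eef_pos: [560.0, 56.2, 2.0]
eef_rot: [[-0.235, 0.972, 0.0], [0.972, 0.235, -0.0], [-0.0, 0.0, -1.0]]
wrist_force: [-0.2, 1.0, -0.1]
opening: 83.6
time_s: 10.07
eef_pos: [561.1, 56.3, 144.0]
eef_rot: [[-0.235, 0.972, 0.005], [0.972, 0.235, -0.001], [-0.002, 0.004, -1.0]]
wrist_force: [-0.1, 0.5, -0.4]
opening: 87.3
```

View pics/scene5.png

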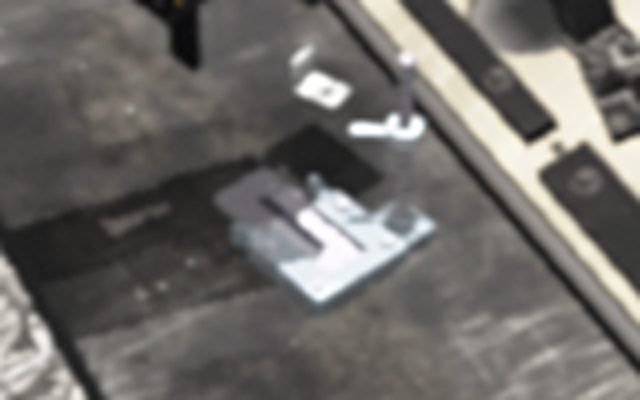

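View pics/side5.png

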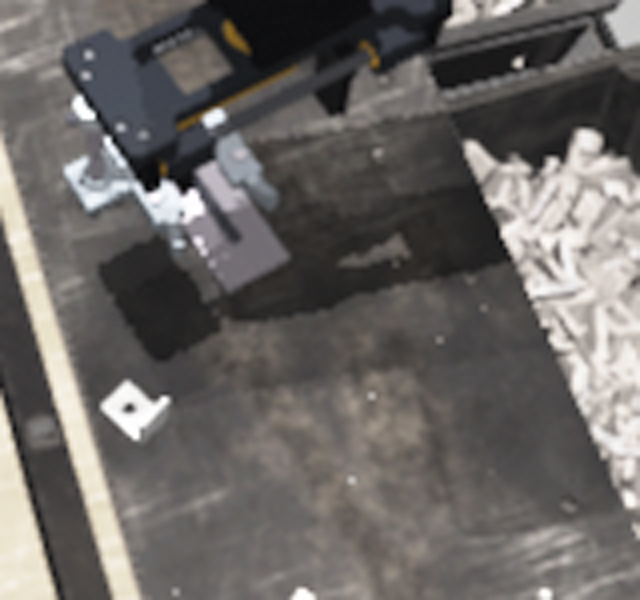

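View pics/w5.png

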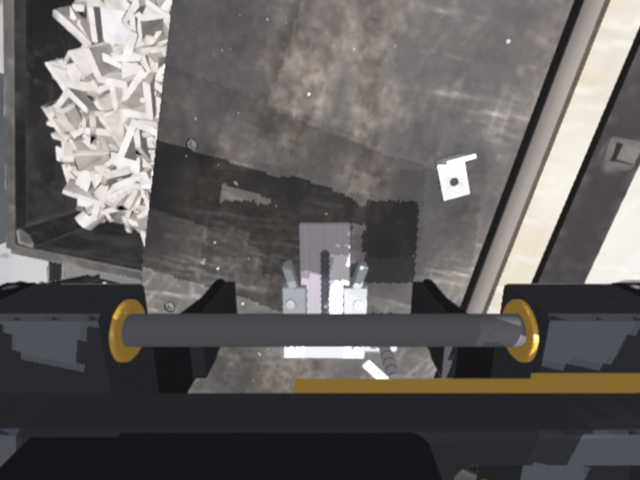

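```bash
python3 - <<'E'
from h import *
s=pickle.load(open('w5.pkl','rb'))
O=np.array([570.5,13.9]);th=np.radians(13.6);R=np.array([[np.cos(th),np.sin(th)],[-np.sin(th),np.cos(th)]])
H=lambda p:(R@(p[:2]-O)).round(1)
print('end',H(ray(s,300,223,8)),H(ray(s,350,223,8)),'flare',H(ray(s,288,262,14)),H(ray(s,361,262,14)),'railend',H(ray(s,283,288,16)),H(ray(s,368,288,16)),'bead start',H(ray(s,325,251,9)))
a=s['pixels'][200:400,260:440]; cv2.imwrite('pics/zw5.png',cv2.resize(a,None,fx=3,fy=3,interpolation=cv2.INTER_CUBIC))
E
```

```text
end [-22.   55.7] [20.8 55.7] flare [-32.5  22.5] [30.6 22.6] railend [-37.3  -0.7] [37.2 -0.7] bead start [-0.5 31. ]
```

View pics/zw5.png

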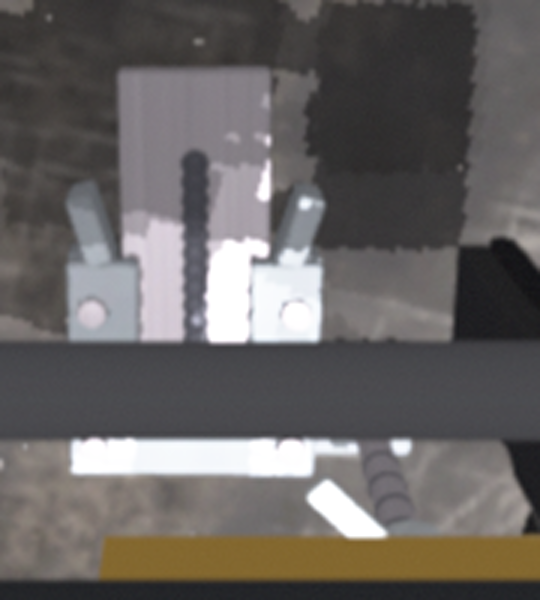

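```bash
python3 - <<'E'
from h import *
sc=pickle.load(open('scene5.pkl','rb'));sd=pickle.load(open('side3.pkl','rb'))
a=cv2.resize(sc['pixels'][208:262,308:345],None,fx=10,fy=10,interpolation=cv2.INTER_CUBIC)
b=cv2.resize(sd['pixels'][230:284,280:317],None,fx=10,fy=10,interpolation=cv2.INTER_CUBIC)
cv2.imwrite('pics/zcol.png',np.hstack([a,b]))
O=np.array([570.5,13.9]);th=np.radians(13.6);R=np.array([[np.cos(th),-np.sin(th)],[np.sin(th),np.cos(th)]])
p=O+R@[52,-48];t=p+R@[-24,24]
for z in (0,85,90,95,100,105,152):
    print(z,'post',((proj(sc,[*p,z])-[308,208])*10).round(),((proj(sd,[*p,z])-[280,230])*10).round()+[370,0],'tip',((proj(sc,[*t,z])-[308,208])*10).round(),((proj(sd,[*t,z])-[280,230])*10).round()+[370,0])
E
```

```text
0 post [222. 501.] [509. 418.] tip [ 93. 495.] [641. 448.]
85 post [232. 260.] [495. 235.] tip [ 97. 254.] [636. 265.]
90 post [232. 246.] [494. 223.] tip [ 97. 239.] [635. 254.]
95 post [233. 231.] [493. 212.] tip [ 98. 224.] [635. 243.]
100 post [233. 216.] [492. 200.] tip [ 98. 209.] [635. 231.]
105 post [234. 201.] [491. 188.] tip [ 98. 194.] [634. 219.]
152 post [240.  55.] [483.  74.] tip [101.  49.] [631. 105.]
```

View pics/zcol.png

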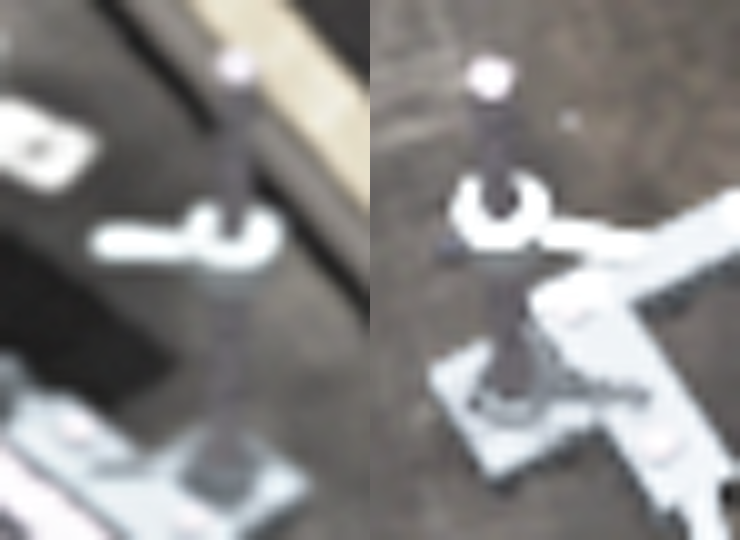

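```bash
python3 -m handwheel '[[[0,-2,-3],10],[[-1,-5,-7.6],20],[[-5,-10,-7.6],30],[[-10,-13,-7.6],40],[[-15,-14.6,-7.6],50]]'; python3 -m handwheel '[[[0,0,0],10],[[0,0,0],20],[[0,0,0],30],[[0,0,0],40],[[0,0,0],50]]';python3 -m handwheel '[[[0,0,0],10],[[0,0,0],20],[[0,0,0],32],[[0,0,0],32]]'; python3 - <<'E'
from h import *
o=manip.get_obs();print(o['joint_pos'])
s=snap('wrist','w6');pickle.dump(s,open('w6.pkl','wb'))
for n in ['loupe','flange']:
    for r in manip.boxes_of(n,'wrist')[:2]: print(n,np.round(r['bbox'],1),round(r['confidence'],2))
E
```

```text
time_s: 10.85
eef_pos: [450.9, -124.3, 216.6]
eef_rot: [[0.598, 0.802, -0.004], [0.802, -0.598, 0.002], [-0.001, -0.004, -1.0]]
wrist_force: [1.0, 0.1, 0.2]
opening: 87.2
time_s: 11.48
eef_pos: [452.3, -123.3, 216.3]
eef_rot: [[0.998, 0.057, -0.004], [0.057, -0.998, 0.002], [-0.003, -0.002, -1.0]]
wrist_force: [0.3, 0.9, 0.1]
opening: 87.1
time_s: 11.98
eef_pos: [452.5, -123.3, 216.6]
eef_rot: [[0.88, -0.475, -0.003], [-0.475, -0.88, 0.002], [-0.003, 0.0, -1.0]]
wrist_force: [-0.0, 0.4, 0.1]
opening: 87.0
[-2.89364716e+01  1.88459020e+01  1.04076488e+02 -3.12606489e-03
  5.72771581e+01  8.94120701e+01]
loupe [399.9  89.   59.9 174.6] 0.87
```

View pics/w6.png

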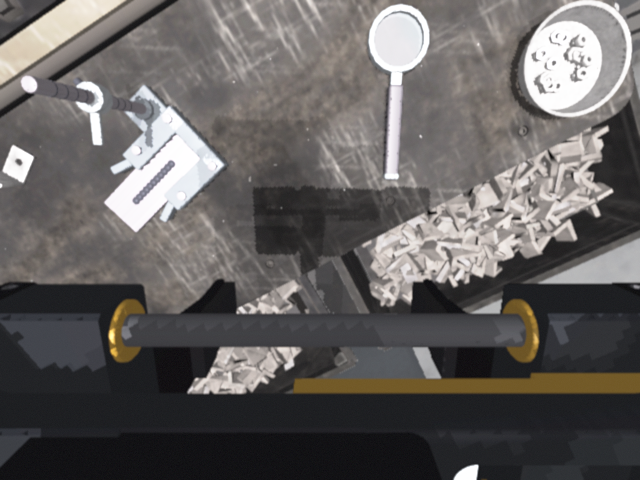

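```bash
python3 - <<'E'
from h import *
s=pickle.load(open('w6.pkl','rb'))
L=ray(s,399,39,16)[:2];E=ray(s,391.5,178,12)[:2];N=ray(s,396,85,16)[:2]
d=L-E;print(L,E,N,np.linalg.norm(d),'yaw',np.degrees(np.arctan2(d[1],d[0])))
u=d/np.linalg.norm(d);print('u',u,'grip',L-75*u)
print('bead ends',ray(s,172,162,10)[:2],ray(s,136,202,10)[:2],'mid',ray(s,154,182,10)[:2],'bowl',ray(s,577,60,30)[:2],'bowl edge',ray(s,525,90,40)[:2])
O=np.array([570.5,13.9]);th=np.radians(13.6);R=np.array([[np.cos(th),np.sin(th)],[-np.sin(th),np.cos(th)]])
H=lambda p:(R@(p[:2]-O)).round(1)
for n,p,z in [('stop c',(224,166),16),('coupon end',(104,203),8),('coupon end',(136,231),8),('pointer tip',(97,144),95),('pointer root',(93,105),95),('collar',(93,96),95),('post top',(30,84),152)]: print(n,H(ray(s,*p,z)))
o=manip.get_obs();r=np.array(o['eef_rot']);g=L-75*u-np.array(o['eef_pos'])[:2];print('delta tool',r.T@[*g,0],np.array(o['eef_pos']))
E
```

```text
[ 567.86864253 -264.94594381] [ 456.51825809 -205.32356101] [ 533.83206605 -245.89683966] 126.30810206167699 yaw -28.166750818312824
u [ 0.88157753 -0.47203926] grip [ 501.75032789 -229.54299945]
bead ends [576.94843082 -15.37289529] [561.08902758  41.47201832] mid [569.13712622  12.62519068] bowl [ 474.80422944 -394.25964543] bowl edge [ 474.43180744 -339.37109554]
stop c [-39.7 -68. ]
coupon end [19.8 56. ]
coupon end [-22.6  54.3]
pointer tip [ 25.8 -25.4]
pointer root [ 45.6 -45.6]
collar [ 49.6 -50.7]
post top [ 50.  -48.7]
delta tool [93.28555557 70.23848793 -0.16680962] [ 452.8678339  -123.49504015  217.27646718]
```

```bash
python3 -m handwheel '[[[4,3,3],0],[[8,6,8],0],[[9.35,7,13],0],[[9.35,7,16],0],[[9.35,7,16],0]]'; python3 -m handwheel '[[[0,0,0],0],[[0,0,0],0]]'; python3 - <<'E'
from h import *
s=snap('wrist','w7');pickle.dump(s,open('w7.pkl','wb'))
L=np.array([567.9,-264.9]);
o=manip.get_obs();r=np.array(o['eef_rot']);u=np.array([.8816,-.472])
g=L-75*u-np.array(o['eef_pos'])[:2];print('delta tool',r.T@[*g,0],np.array(o['eef_pos']))
E
```

```text
time_s: 12.75
eef_pos: [500.3, -228.7, 55.4]
eef_rot: [[0.88, -0.475, -0.005], [-0.475, -0.88, 0.004], [-0.007, -0.001, -1.0]]
wrist_force: [0.9, 0.1, 0.1]
opening: 87.1
time_s: 13.0
eef_pos: [503.2, -230.1, 59.8]
eef_rot: [[0.88, -0.475, 0.003], [-0.475, -0.88, -0.002], [0.003, 0.0, -1.0]]
wrist_force: [-0.8, 0.4, -0.3]
opening: 87.1
delta tool [-1.50761679  0.16317023 -0.005007  ] [ 503.18426507 -230.07236142   59.80010315]
```

View pics/w7.png

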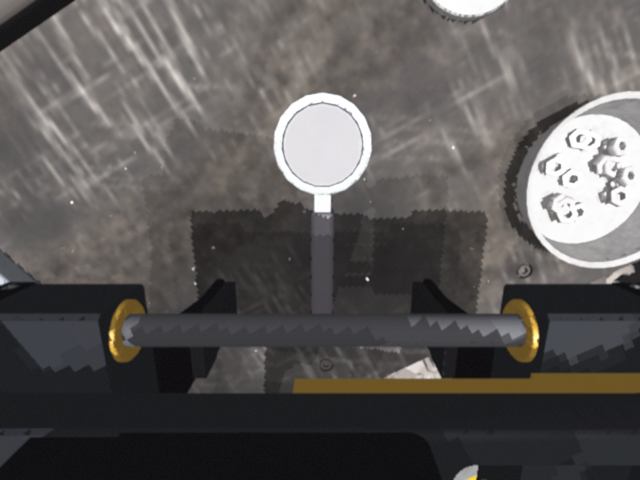

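```bash
python3 -m handwheel '[[[0,0,2.5],0],[[0,0,4.8],0],[[0,0,5.7],0],[[0,0,5.7],0],[[0,0,5.7],0]]'; python3 -m handwheel '[[[0,0,0],0],[[0,0,0],0],[[0,0,0],0],[[0,0,0],0],[[0,0,0],0]]' 0.05 50;python3 -m handwheel '[[[0,0,0],0],[[0,0,0],0],[[0,0,0],0],[[0,0,0],0],[[0,0,0],0]]'
```

```text
time_s: 13.68
eef_pos: [502.8, -230.1, 2.0]
eef_rot: [[0.88, -0.475, 0.001], [-0.475, -0.88, -0.001], [0.002, 0.0, -1.0]]
wrist_force: [-0.6, 0.5, -0.2]
opening: 87.2
time_s: 14.3
eef_pos: [502.2, -229.7, 1.0]
eef_rot: [[0.88, -0.476, -0.0], [-0.476, -0.88, 0.0], [-0.0, -0.0, -1.0]]
wrist_force: [0.1, 0.3, 0.6]
opening: 45.0
time_s: 14.92
eef_pos: [502.2, -229.7, 1.0]
eef_rot: [[0.88, -0.476, -0.0], [-0.476, -0.88, 0.0], [-0.0, -0.0, -1.0]]
wrist_force: [0.2, -0.3, 0.3]
opening: 13.7
```

```bash
python3 -m handwheel '[[[0,0,-0.5],0],[[0,0,-1.5],0],[[0,0,-2.5],0],[[0,0,-3],0],[[0,0,-3],0]]'; python3 - <<'E'
from h import *
s=snap('wrist','w8');pickle.dump(s,open('w8.pkl','wb'))
s=snap('scene');a=s['pixels'][230:380,250:450];cv2.imwrite('pics/s8.png',cv2.resize(a,None,fx=4,fy=4,interpolation=cv2.INTER_CUBIC))
E
```

```text
time_s: 15.55
eef_pos: [502.6, -230.0, 31.8]
eef_rot: [[0.88, -0.476, 0.001], [-0.476, -0.88, -0.001], [0.001, 0.0, -1.0]]
wrist_force: [-0.4, -0.9, -0.8]
opening: 13.4
```

View pics/s8.png

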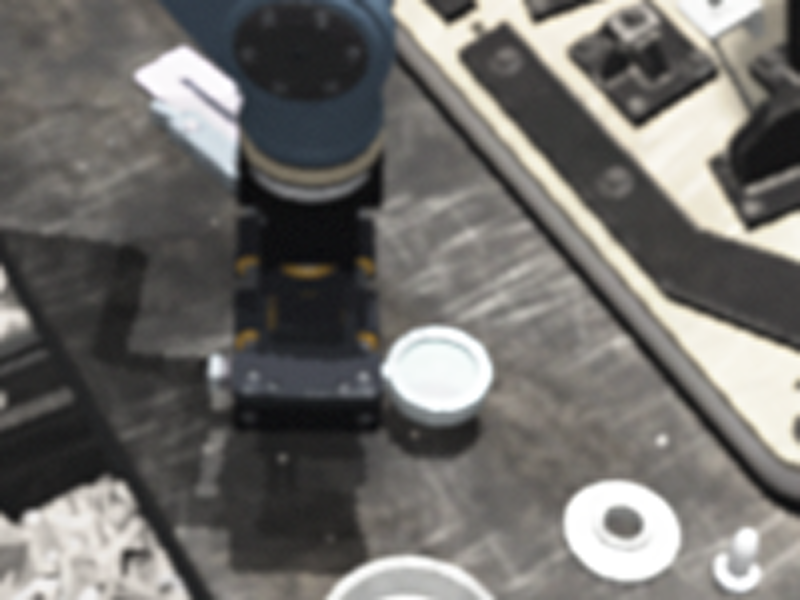

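View pics/w8.png

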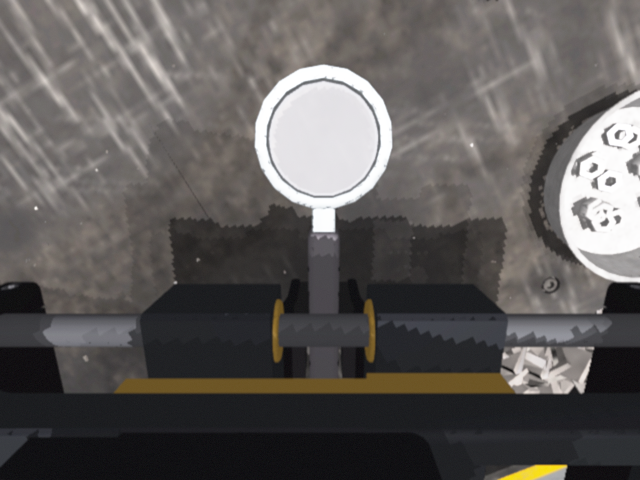

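```bash
python3 -m handwheel '[[[0,0,-3],0],[[0,0,-7],0],[[0,0,-11],0],[[0,0,-14],0],[[0,0,-15],0]]'; python3 -m handwheel '[[[-2,-3,0],-4],[[-4.5,-6,0],-10],[[-7,-9.5,0],-18],[[-9,-13,0],-24],[[-11,-16,0],-28.4]]'
python3 - <<'E'
from h import *
o=manip.get_obs();r=np.array(o['eef_rot']);print(o['eef_pos'],r[:,0],o['opening'],r.T@(np.array([473,15,180])-o['eef_pos']),o['joint_pos'])
E
```

```text
time_s: 16.27
eef_pos: [502.9, -230.1, 182.5]
eef_rot: [[0.88, -0.476, 0.002], [-0.476, -0.88, -0.002], [0.003, 0.0, -1.0]]
wrist_force: [-0.1, 0.1, -1.5]
opening: 13.2
time_s: 16.9
eef_pos: [480.4, -35.0, 179.8]
eef_rot: [[1.0, 0.003, -0.003], [0.003, -1.0, 0.001], [-0.003, -0.001, -1.0]]
wrist_force: [0.9, 0.2, -1.3]
opening: 13.7
[480.44404199 -35.04753604 179.77696741] [ 0.99999258  0.00285143 -0.00259084] 13.749517228018915 [ -7.30185762 -50.06872672  -0.15763293] [-1.74979505e+01  2.30167917e+01  1.04763914e+02  7.13132894e-03
  5.23768796e+01  7.23343817e+01]
```

```bash
python3 -m handwheel '[[[-0.7,-2,0],0],[[-0.7,-4,0],0],[[-0.7,-5,0],0],[[-0.7,-5,0],0]]'; python3 -m handwheel '[[[0,0,2],0],[[0,0,4.5],0],[[0,0,6.5],0],[[0,0,8],0],[[0,0,8],0]]'; python3 - <<'E'
from h import *
o=manip.get_obs();print(o['eef_pos'])
s=snap('wrist','w9');pickle.dump(s,open('w9.pkl','wb'))
for c,r in [('scene',(200,300,230,390)),('side',(225,325,270,430))]:
  s=snap(c);pickle.dump(s,open(c+'9.pkl','wb'));a=s['pixels'][r[0]:r[1],r[2]:r[3]];cv2.imwrite(f'pics/{c}9.png',cv2.resize(a,None,fx=4,fy=4,interpolation=cv2.INTER_CUBIC))
E
```

```text
time_s: 17.4
eef_pos: [474.4, 13.4, 180.8]
eef_rot: [[1.0, 0.0, -0.001], [0.0, -1.0, -0.0], [-0.001, 0.0, -1.0]]
wrist_force: [-0.0, -0.4, -0.5]
opening: 13.3
time_s: 18.02
eef_pos: [474.0, 12.5, 100.1]
eef_rot: [[1.0, -0.001, -0.002], [-0.001, -1.0, 0.0], [-0.002, -0.0, -1.0]]
wrist_force: [0.2, -0.4, -0.7]
opening: 13.6
[474.04263478  12.50231681 100.07463082]
```

View pics/w9.png

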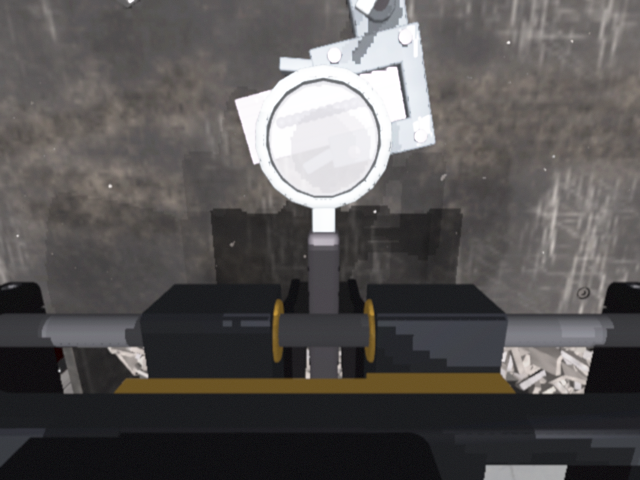

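View pics/scene9.png

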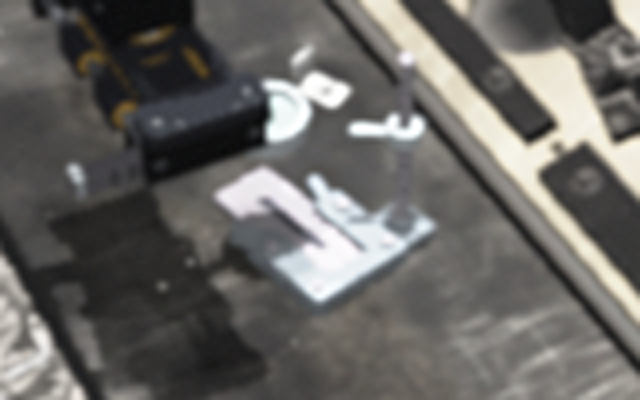

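View pics/side9.png

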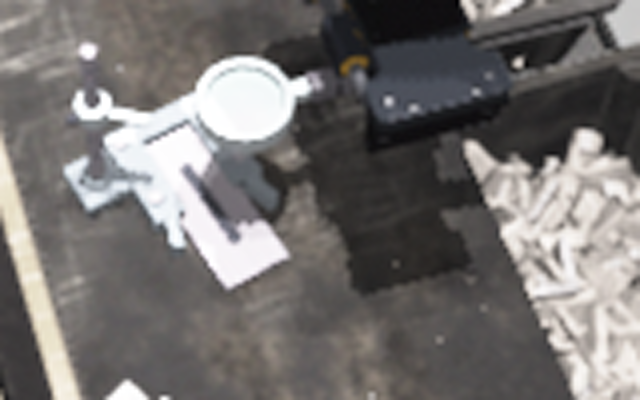

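```bash
python3 - <<'E'
from h import *
w=pickle.load(open('w9.pkl','rb'));sd=pickle.load(open('side9.pkl','rb'))
print('wrist',ray(w,324,137,115),'side',ray(sd,243/4+270,98/4+225,115), 'pointer tip w0')
w0=pickle.load(open('wrist0.pkl','rb'))
for p in [(432,372),(448,352)]: print(ray(w0,p[0]/4+190,p[1]/4+150,95)[:2])
a=w['pixels'][0:130,300:460]; cv2.imwrite('pics/zw9.png',cv2.resize(a,None,fx=4,fy=4,interpolation=cv2.INTER_CUBIC))
E
```

```text
wrist [549.9446929   12.17005469 115.        ] side [550.35934571  13.22011093 115.        ] pointer tip w0
[602.60605355  -4.79296217]
[ 6.06083807e+02 -4.00466580e-01]
```

View pics/zw9.png

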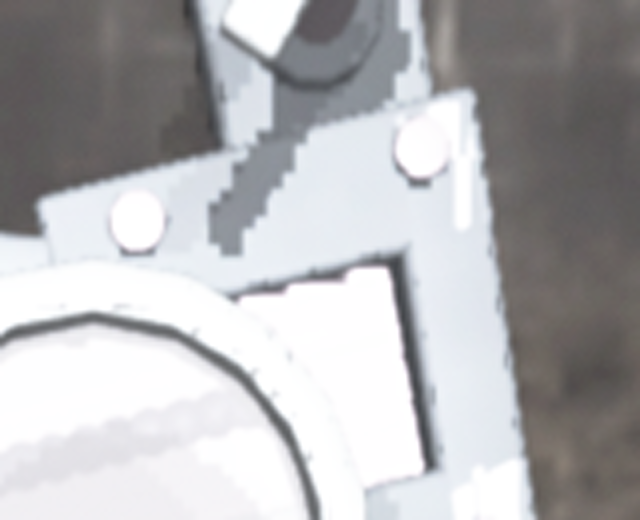

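```bash
python3 -m handwheel '[[[0.3,0,0.4],0],[[0.8,-0.1,1.2],0],[[1.3,-0.2,1.2],0],[[1.8,-0.25,1.2],0],[[1.8,-0.25,1.2],0]]'; python3 -m handwheel '[[[0,0,0],0],[[0,0,0],0],[[0,0,0],0]]'; python3 - <<'E'
from h import *
o=manip.get_obs();print(o['eef_pos'],o['joint_velocities'])
w=snap('wrist','w10');pickle.dump(w,open('w10.pkl','wb'))
S={}
for c,r in [('scene',(200,300,230,390)),('side',(225,325,270,430))]:
  s=snap(c);S[c]=s;pickle.dump(s,open(c+'10.pkl','wb'));a=s['pixels'][r[0]:r[1],r[2]:r[3]];cv2.imwrite(f'pics/{c}10.png',cv2.resize(a,None,fx=4,fy=4,interpolation=cv2.INTER_CUBIC))
print('wrist lens',ray(w,324,137,103))
E
```

```text
time_s: 18.8
eef_pos: [493.3, 15.8, 89.2]
eef_rot: [[1.0, 0.0, 0.001], [0.0, -1.0, -0.0], [0.001, 0.0, -1.0]]
wrist_force: [-0.4, 1.0, -2.2]
opening: 13.3
time_s: 19.18
eef_pos: [492.4, 15.8, 89.1]
eef_rot: [[1.0, -0.0, -0.0], [-0.0, -1.0, 0.0], [-0.0, -0.0, -1.0]]
wrist_force: [-0.4, 0.2, -1.2]
opening: 13.7
[492.37671043  15.84213921  89.09780401] [ 0.03667488  0.02421766 -0.05388463  0.03496376 -0.0040201  -0.07367086]
wrist lens [568.3331231   15.57572015 103.        ]
```

View pics/w10.png

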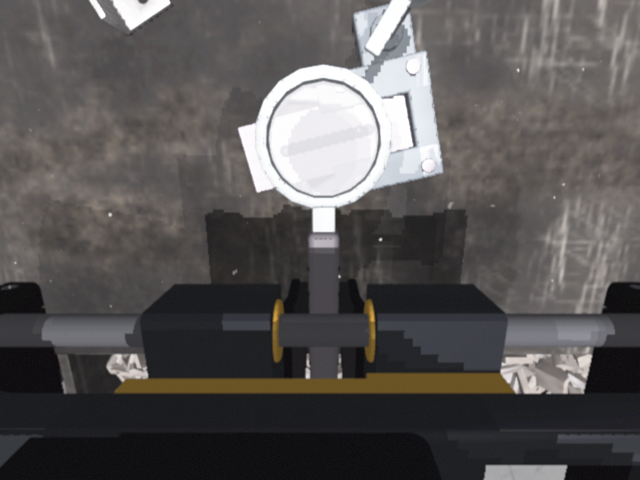

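View pics/scene10.png

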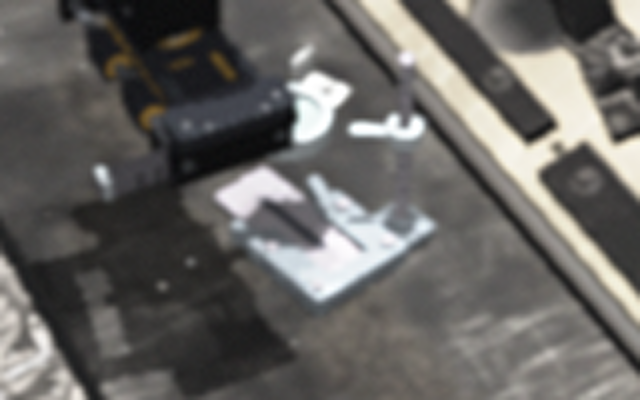

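View pics/side10.png

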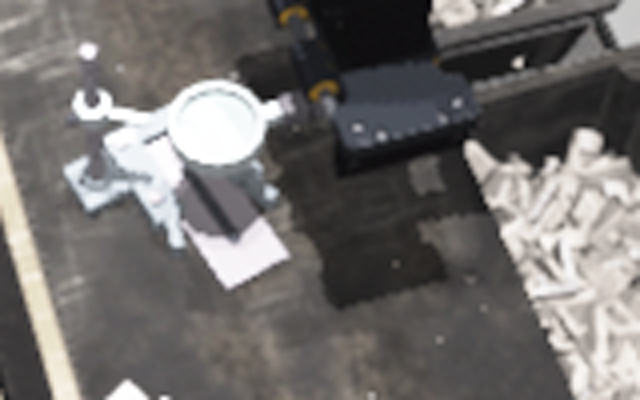

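```bash
python3 - <<'E'
from h import *
from scipy.optimize import least_squares
V=[('wrist0.pkl',(299.5,240.5)),('w6.pkl',(97,144)),('w10.pkl',(372,51)),('w9.pkl',(361,10)),('scene5.pkl',(308+9.3,208+24.2)),]
V=[(pickle.load(open(f,'rb')),np.array(p)) for f,p in V]
for sub in (V[:4],V):
    r=least_squares(lambda X:np.concatenate([proj(s,X)-p for s,p in sub]),[600,0,95]);print(r.x,r.fun.round(1))
# lens rim vs height: side & wrist triangulation
w=pickle.load(open('w10.pkl','rb'));sd=pickle.load(open('side10.pkl','rb'))
r=least_squares(lambda X:np.concatenate([proj(w,X)-[324,137],proj(sd,X)-[217/4+270,122/4+225]]),[568,15,103]);print('lens top',r.x,r.fun)
a=cv2.resize(w['pixels'][0:110,340:450],None,fx=5,fy=5,interpolation=cv2.INTER_CUBIC);cv2.imwrite('pics/zw10.png',a)
E
```

```text
[602.48248998  -3.73159019  91.82904402] [-1.4  0.4  0.8 -0.4 -0.8 -0.2  0.3 -0.5]
[602.50579678  -3.74196211  91.70604467] [-1.4  0.3  0.8 -0.4 -0.9 -0.2  0.3 -0.5  0.3 -0.5]
lens top [568.32789554  15.59550367 101.66434612] [-0.05315146  0.12915797 -0.80913755 -0.06613242]
```

View pics/zw10.png

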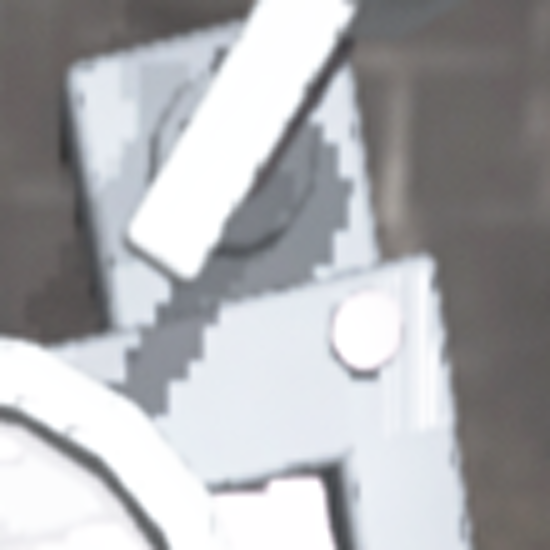

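```bash
python3 -m handwheel '[[[0.05,0.05,0.15],0],[[0.1,0.1,0.3],0],[[0.1,0.1,0.3],0],[[0.1,0.1,0.3],0],[[0.1,0.1,0.3],0]]'; python3 -m handwheel '[[[0,0,0],0],[[0,0,0],0],[[0,0,0],0],[[0,0,0],0]]'; python3 - <<'E'
from h import *
from scipy.optimize import least_squares
w=snap('wrist','w11')
s0=snap('side','side11');snap('scene','scene11')
for n in ['flange','bracket','gauge']:
  for c in ['scene','side']:
    print(n,c,[(np.round(r['bbox']),round(r['confidence'],2)) for r in manip.boxes_of(n,c)[:1]])
V=[(pickle.load(open(f,'rb')),np.array(p)) for f,p in [('w6.pkl',(97,144)),('w10.pkl',(371.4,51.6))]]
print(least_squares(lambda X:np.concatenate([proj(s,X)-p for s,p in V]),[600,0,95]).x, ray(w,324,137,100))
o=manip.get_obs();print(o['eef_pos'],o['opening'],np.abs(o['joint_velocities']).max())
E
```

```text
time_s: 19.95
eef_pos: [493.6, 14.8, 86.1]
eef_rot: [[1.0, -0.0, 0.0], [-0.0, -1.0, -0.0], [0.0, 0.0, -1.0]]
wrist_force: [-0.1, -0.3, -2.3]
opening: 13.5
time_s: 20.45
eef_pos: [493.6, 14.8, 86.1]
eef_rot: [[1.0, -0.0, 0.0], [-0.0, -1.0, -0.0], [0.0, 0.0, -1.0]]
wrist_force: [-0.1, 1.1, -1.2]
opening: 13.4
flange scene []
flange side [(array([265., 166.,  22.,  21.]), 0.77)]
bracket scene [(array([308., 219.,  13.,  17.]), 0.64)]
bracket side [(array([306., 330.,  15.,  14.]), 0.55)]
gauge scene []
gauge side [(array([337., 398.,  37.,  52.]), 0.66)]
[601.93275798  -3.68865731  93.13059624] [569.48656243  14.58450678 100.        ]
[493.55769518  14.83220704  86.06440331] 13.365140471766237 0.12190495964621101
```

View pics/w11.png

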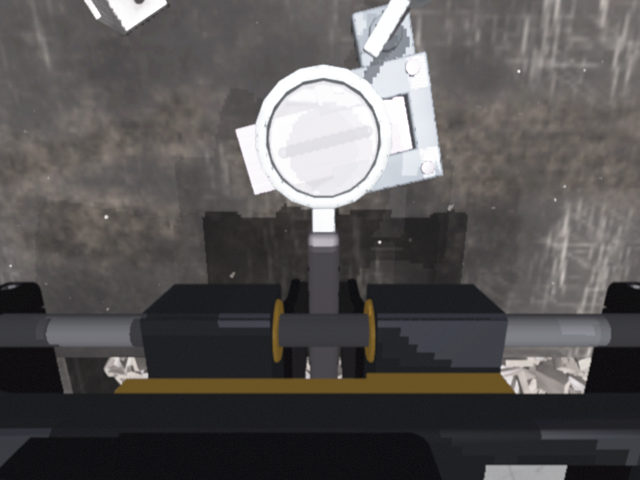

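View pics/side11.png

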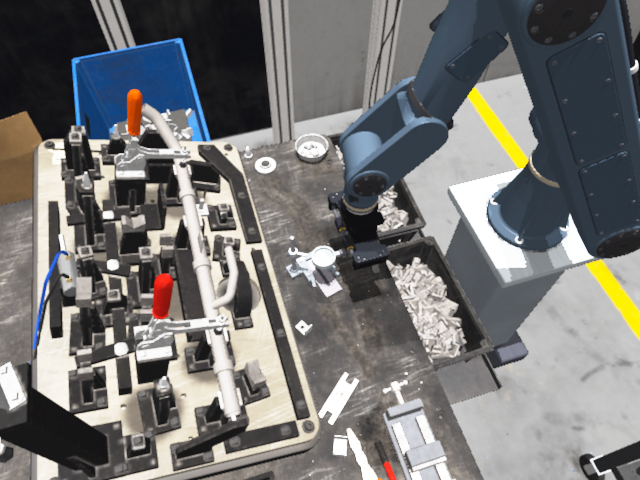

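```bash
python3 -c "
from station import manip
print(manip.finish_job())"
```

```text
the job is handed in; nothing more can be done
None
```

I slid the coupon into the holder until it met the end stop and let go. I then picked up the loupe and handed the job in at about 20 s, with the loupe held over the middle of the weld bead. `finish_job` reports no verdict, so the figures below are from my own last checks.

- **Coupon:** the wrist force rose to about 12 N against the stop. After I let go, the picture put its outer end at y = 55 to 56 mm in the holder frame. That is home to about 1 mm, and it is about 1 mm off centre in x.
- **Loupe:** it is held level at about 50 N and still. The lens is about (569.5, 14.6) mm, some 1–2 mm from the bead's middle seen from above.
- **Height:** the lens is at about 93 mm. My estimates of the pointer's height disagreed a little, from about 90 mm (wrist views) to 97 mm (side view). I set the lens near the middle of that spread, within the 7 mm allowed.
- **Clearance:** I estimated a gap of about 12 mm between the loupe's frame and the pointer's tip.
- **Flange, bracket and gauge:** the side picture shows all three where they started, to within about 3 pixels. In the final scene picture the network found only the bracket, and it missed the flange and the gauge.

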